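# Send a ring-tray carrier down the gravity rail

### The arm

A 6-joint arm with a two-finger parallel gripper is mounted at the origin on the work surface. World frame = base frame: x ahead of the robot, y to its left, z up, the work surface at z = 0. Lengths are in mm, angles in rad, forces in N, time in s.
With the tool pointing down it reaches from about 350 to 975 mm from the base axis. Payload 7.1 kg.
Tool frame: the origin (TCP) lies at the very end of the fingers, on their centre line; the grasp point (between the pads) lies 19 mm behind it (ctrl.grasp_offset is the distance from the TCP to the grasp point, in mm); z points along the fingers, y is the line along which they close (so a half turn about z gives the same grasp; the last joint's range is limited). The gripper opens to 88 mm and grips with 3 to 60 N. Pads are 20 mm wide; open, the fingers measure 115 mm over their backs; the gripper's body (75 mm by 178 mm) begins 61 mm behind the grasp point.
Start: joints at [-1.285, 0.423, 1.63, -0, 1.089, -0.019], TCP at [187.582, -596.169, 222.675] pointing down, gripper open.
Joint ranges: [-3, 3], [-0.9, 2.11], [0.09, 2.58], [-1.31, 4.45], [0.11, 2.69], [-2.54, 2.54]. Speed limits (rad/s): [2.39, 2.39, 3.01, 3.14, 3.14, 3.14].

### API

Orientations are given as a rotation vector (axis times angle).
In Python, from workcell import ctrl, viewer, ticket, models gives the robot as it stands.
- The arm moves only by the tool play_rows, never from a script. Its arguments are lists of equal length, an entry for each row: "dp": the shift along the world's x, y, z in mm, a list of three; "yaw": the turn about the world's z in degrees. In form: {"dp": [[tx, ty, tz], ...], "yaw": [yaw, ...]}. A call has 1 to 8 rows; each row shifts and turns the commanded pose from where the row before left it; what a row does not reach is not made up. A row lasts 1/12 s, in which the tool goes at most 41.7 mm and 7.16 degrees, less where a joint would pass 70% of its speed; a pose out of reach is approached as far as the arm can. A call is refused whole if a number of a shift passes 41.7 or a number of a turn 7.16, either way. A call with a gripper value outside its range is refused whole. "gripper" is the closure, from 0 (fully open) to 1 (shut), set as the call begins (left out, the last holds). The fingers move at their own pace and stop on an object; the grip force is fixed at half the most. Time passes only in rows, so rows that do not move let the fingers close. It gives the time, the measured TCP pose, the force, the opening and the grip force at its end, in the units of the state.
- ctrl.get_obs(): the state, without advancing time (a new reading comes with each control period).
- viewer.get_image(name): name is "scene" or "top"; returns a dict with "pixels" (400x640x3 uint8, red, green, blue), "range_z" (400x640 float32, mm along the optical axis (not along the pixel's ray), 0 where there is no reading), "fx", "fy", "cx", "cy" (pixels), "T" (4x4, takes a point from camera to world coordinates). Camera axes: x right, y up, looking along -z (the intrinsics and any distortion apply to the point x, -y, -z); pixel columns grow to the right and rows downward; lengths in mm; the calibration is good to about 2 mm. A picture is of the moment at which its call begins.
- ticket.close_job(): hands the job in; it is judged then, once.
Trained networks look in a picture, given as the dict that the camera call returned (one of the last four; its "shot" number tells which), for a name from the list of things; names that differ only in an ending like _2 or _b are one class to them, and where a whole thing is asked for, a point or a joint stands for the part that bears it (a point fixed in the world has none). Each returns a list of dicts, best first, with "conf" (0 to 1); they miss things now and then, are a little off and sometimes report something else, mostly with a low value. They report only what shows in the picture. A call takes as long as a camera call. They do not tell look-alikes from the thing itself.
- models.look_for(picture, name): "bbox" ([centre column, centre row, width, height] in pixels, round what is visible of it).
- models.landmark_of(picture, name): "location" ([column, row] in pixels: a listed point, or the origin of a listed thing).
The state is a dict: "t": time; "qpos": joint angles; "qvel": joint speeds; "joint_torque": joint torques, N m; "ee_pos": TCP position; "orientation": TCP orientation; "ft_force": force on the tool from outside, world axes, zero at the start; "moment": the same for the moment, N m; "width": finger opening in mm; "grasp_force": force on a finger pad.
Only numpy, scipy, OpenCV 4.12 (cv2) and the standard library are available. Lean on these libraries where they do the work, as an engineer would, in place of code of your own. Each camera call takes 0.05 s, during which the arm holds its last target. There are 200 camera calls.

### The job

Hook the ring-tray carrier by its two rollers onto the raised red loading arm at the top of the sloped rail, its side plate towards you, and then, with the carrier on it, press the stiff arm smoothly down until it is home in line with the rail, and firm it down there for a moment with about 15 N (25 N or more on the rail is too much). Let go there, so that the carrier rolls by itself down the bar to the black rubber stop and comes to rest against it; leave everything else on the bench where it is.

Things in the scene. Friction and masses are not known exactly. Their poses are not given: they have to be found in the camera images.
- carrier: Loose ring-tray carrier, 0.2 to 0.4 kg, upright on the bench. A blue tray 60 (x) x 66 (y) x 18 mm with rings (to 33 mm high); an aluminium plate up its -x side (x -26 to -21 mm, 80 mm along y, to 118 mm high); rollers and grip tab above. Open on +x between tray and rollers: it hooks over a bar sideways. Origin: centre of underside, z up, y along the line of the rollers; hangs upright by itself.
- groove (a point): Point of the carrier that lies on the bar's axis when both rollers ride on it: 86.7 mm above the carrier's origin. The two white free-turning rollers have axles along x, 100 mm above the origin, at y -22 and +22 mm; each is a pair of 20 mm balls side by side (x -17 to +17 mm), and the groove between the balls rides on the bar.
- grip (a point): Middle of the carrier's upright orange grip tab, 142 mm above the carrier's origin. The tab is 12 mm thick (x), 34 mm long (y), 118 to 160 mm high, and stands on an aluminium flange (x -26 to +14 mm, 60 mm along y, top 118 mm high). Pinch it from above across its 12 mm; the carrier can pivot a little in the grip.
- rail: Fixed sloped gravity rail. Origin on the bench under the bar's middle, z up, y along the bar, +y uphill. Round steel bar, 10 mm diameter, at x = 0, axis height 150 mm + 0.115 y, y from +85 down to -225 mm. Grey base and posts on the far side (x 55 to 115 mm), thin brackets from below at y +60 and -190 mm (to 26 mm under the axis); the -x side, facing the robot, is open.
- loading_arm (a joint): Angle (rad) of the red loading arm that continues the bar uphill: 0 = home on its rigid end stop, in line with the steel bar; larger = inner (downhill) end swung up; limit 0.40. At value q it rises from hinge to inner end at q - 0.1145 rad above level. Stiff hinge, friction 0.6 N m (about 10 N at 60 mm from the hinge), no spring: it stays where it is left, also under the carrier's weight.
- hinge_point (a point): Hinge of the loading arm at its outer, uphill end, on the arm's axis (hinge axis along the rail's x; at x 0, y 205, z 173.6 mm in the rail's frame). 12 mm beyond it a 34 mm peg turns up, so rollers cannot run off there; on the raised arm a carrier rolls back to this peg and stays. A grey pin and post stand on its +x side.
- inner_end (a point): Inner (downhill) end of the loading arm, on its axis; the arm is a red round bar of 10 mm diameter, 121 mm from hinge to here. At home it meets the upper end of the steel bar. A carrier goes on it with its plate on the rail's -x side (towards the robot), axes along the rail's. Once home, 15 N firms it down; the rail must take less than 25 N.
- stop: Black rubber stop block at the bar's lower end, fixed, 62 x 16 x 75 mm. Origin: on the bar's axis in mid-block (y -215 mm in the rail's frame). The carrier's plate edge, 40 mm downhill of its middle, meets the block's uphill face, so the groove point rests about 48 mm uphill of this origin. The roll down from the arm takes 1 to 3 s.
- jar: A small amber glass jar with a white lid, 52 mm across, 75 mm tall; loose, to be left alone. Origin: centre of its underside.
- vase: A small teal vase, 66 mm across, 80 mm tall; loose, to be left alone. Origin: centre of its underside.
- loupe: A black loupe lying flat, 38 mm across and 22 mm tall with a steel tang; loose, to be left alone. Origin: centre of its underside.
- ring_box: A dark red ring box, 55 mm square, 35 mm tall, with a gold ring on top; loose, to be left alone. Origin: centre of its underside.
- spare_tray: A low blue open tray with no hook or rollers, 100 x 75 x 22 mm; loose, to be left alone. Origin: centre of its underside.
- mandrel: An upright tapered steel ring mandrel on a round wooden foot, 48 mm across, 130 mm tall; loose, to be left alone. Origin: centre of its underside.
- screwdriver: A screwdriver 130 mm long, lying flat; loose, to be left alone. Origin: its middle, at the underside.
Not all that is in view belongs to the job. What is shaped like the carrier but pink is not meant.

How it is judged:
By the outcome, as a careful person would: the job done as asked, in the order asked, and still so for the second after the job is handed in, with the robot touching nothing.
It also fails if it takes over 67 s, if anything falls off the work surface, if the arm or the gripper's body presses on something with over 40 N, if the wrist force passes 120 N, or if a joint passes its speed limit or range.

## Working session

There is one attempt and no reset: what is moved stays moved. The work goes in short steps, Python scripts to look and compute and a tool call to move; the robot and the scene stay as the last step left them, time stands still between calls to the robot, and variables do not carry over. Pictures are saved under pics/ and viewed, at most 10 in all, crops included, and the job is handed in when it is done.

Besides the shell and the picture viewer there is one more tool, called after "Emit:" in YAML: its name, and indented under it one key for each argument. play_rows: Moves the arm, as the interface text tells. Its arguments: {"type":"object","properties":{"dp":{"type":"array"},"yaw":{"type":"array"},"gripper":{"type":"number"}},"required":["dp","yaw"]}

```bash
mkdir -p pics
cat > h.py <<'E'
from workcell import ctrl, viewer, ticket, models
import numpy as np, cv2
def save(p,n): cv2.imwrite('pics/'+n,cv2.cvtColor(p['pixels'],cv2.COLOR_RGB2BGR))
def ray(p,c,r):
    d=np.array([(c-p['cx'])/p['fx'],-(r-p['cy'])/p['fy'],-1.]);T=np.array(p['T']);return T[:3,3],T[:3,:3]@d
def atz(p,c,r,z):
    o,d=ray(p,c,r);return o+d*(z-o[2])/d[2]
def dep(p,c,r):
    o,d=ray(p,c,r);return o+d*p['range_z'][int(round(r)),int(round(c))]
def cloud(p):
    Z=p['range_z'];v,u=np.mgrid[0:400,0:640];T=np.array(p['T'])
    P=np.stack([(u-p['cx'])/p['fx']*Z,-(v-p['cy'])/p['fy']*Z,-Z],-1)@T[:3,:3].T+T[:3,3];P[Z==0]=np.nan;return P
E
python3 - <<'E'
from h import *
np.set_printoptions(precision=1,suppress=True)
S=viewer.get_image('scene');T=viewer.get_image('top')
cv2.imwrite('pics/a.png',cv2.cvtColor(np.vstack([S['pixels'],T['pixels']])[:, :],cv2.COLOR_RGB2BGR)) if 0 else (save(S,'s0.png'),save(T,'t0.png'))
for nm,p in(('S',S),('T',T)):
  print(nm,p['fx'],p['cx'],p['cy'],np.array(p['T'])[:3,3],[k for k in p])
  for n in ['carrier','groove','grip','rail','hinge_point','inner_end','stop']:
    for d in models.landmark_of(p,n)[:3]:
      c,r=d['location'];print(nm,n,round(d['conf'],2),np.array([c,r]),dep(p,c,r) if 0<=c<639 and 0<=r<399 else '')
E
```

```text
S 387.9911170742855 317.578021608547 200.53972216779812 [964.6 -19.  906.7] ['pixels', 'range_z', 'fx', 'fy', 'cx', 'cy', 'T', 'shot']
S carrier 0.77 [307.5 213.6] [483.1   0.1  21.8]
S carrier 0.68 [342.9 170.2] [364.4 104.9  37.4]
S carrier 0.65 [380.8 194.6] [450.7 194.9  39.9]
S groove 0.94 [308.8 196.7] [490.1   4.1 117.8]
S groove 0.9 [346.3 146.5] [346.7 110.5 117.7]
S groove 0.52 [203.9 251.2] [ 633.7 -220.5  166.8]
S grip 0.96 [342.  135.2] [336.3  98.4 151. ]
S grip 0.63 [311.2 186.4] [489.   10.2 160.9]
S grip 0.16 [218.2 223.2] [ 495.3 -228.4   24.3]
S rail 0.26 [406.1 249.1] [667.1 189.8 183.2]
S hinge_point 0.96 [405.7 247.8] [664.6 189.4 183.9]
S inner_end 0.75 [346.  246.7] [574.3  91.5   1.1]
S stop 0.8 [207.4 252.3] [ 625.8 -219.7  142.1]
T 412.0271667151543 324.31167434987407 199.56494964216023 [ 426.6   15.5 1129.5] ['pixels', 'range_z', 'fx', 'fy', 'cx', 'cy', 'T', 'shot']
T carrier 0.78 [324.3 209.6] [475.   13.1 117. ]
T carrier 0.76 [292.7 264.4] [342.7  92.6 116. ]
T groove 0.58 [285.2 269.7] [334.3 107.1 157.9]
T groove 0.57 [325.3 207.9] [477.   10.8 158.3]
T grip 0.7 [326.8 205.2] [483.4   7.1 157.4]
T grip 0.67 [288.3 267.7] [338.1 100.4 150.6]
T grip 0.57 [251.7 228.9] [431.2 205.8  36.8]
T rail 0.73 [332.9 150.5] [645.  -14.1  -4.7]
T hinge_point 0.88 [244.9 130.9] [660.3 196.2 176.7]
T inner_end 0.6 [296.1 130.9] [653.8  74.9 194.6]
T stop 0.72 [420.5 149.3] [ 613.4 -219.5  155.3]
```

View pics/s0.png

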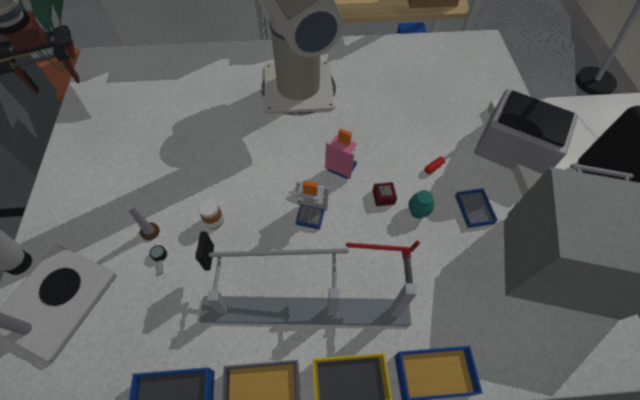

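View pics/t0.png

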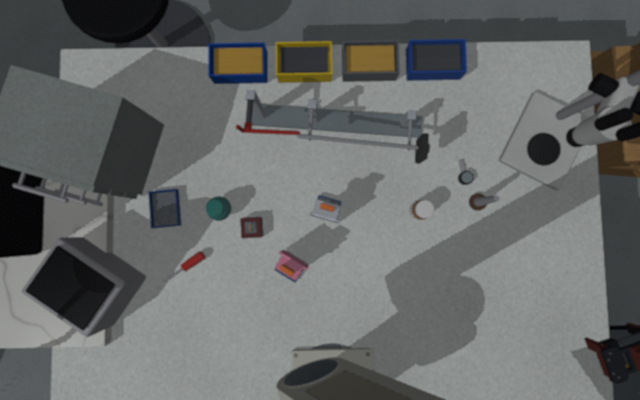

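Run:
```python
from h import *
np.set_printoptions(precision=1,suppress=True)
S=viewer.get_image('scene');T=viewer.get_image('top')
a=cv2.resize(S['pixels'][120:260,180:440],None,fx=3,fy=3,interpolation=cv2.INTER_CUBIC)[:, :780]
b=cv2.resize(T['pixels'][190:290,260:380],None,fx=3,fy=3) 
a=a[:, :780];cv2.imwrite('pics/crop.png',cv2.cvtColor(a,cv2.COLOR_RGB2BGR))
for nm,p in(('S',S),('T',T)):
  P=cloud(p);h=cv2.cvtColor(p['pixels'],cv2.COLOR_RGB2HSV);H,s,V=[h[...,i].astype(int) for i in range(3)]
  X,Y,Z=P[...,0],P[...,1],P[...,2]
  box=(abs(X-480)<60)&(abs(Y-8)<60)
  o=box&(H>4)&(H<20)&(s>150)&(Z>110)
  print(nm,'orange',o.sum(),P[o].mean(0),'top',np.percentile(Z[o],95))
  t=o&(Z>150);print(' toprect',t.sum(),cv2.minAreaRect(P[t][:,:2].astype(np.float32)))
  f=box&(Z>108)&(Z<126)&~o; 
  print(' flange',f.sum(),cv2.minAreaRect(P[f][:,:2].astype(np.float32)))
  b=box&(H>100)&(H<125)&(s>90)&(Z<40)&(Z>4)
  if b.sum()>5: print(' tray',b.sum(),P[b].mean(0),cv2.minAreaRect(P[b][:,:2].astype(np.float32)))
  # bar
  red=((H<6)|(H>174))&(s>140)&(X>590)&(X<720)&(Y>40)&(Y<240)
  print(' red',red.sum())
  q=P[red];q=q[np.argsort(q[:,1])];print(q[::max(1,len(q)//25)])
  bar=(X>580)&(X<680)&(Y<80)&(Y>-200)&(Z>110)&(Z<190)&~red
  q=P[bar];k=np.polyfit(q[:,1],q[:,0],1)
  for _ in range(5):
    g=abs(np.polyval(k,q[:,1])-q[:,0])<8;k=np.polyfit(q[g,1],q[g,0],1)
  kz=np.polyfit(q[g,1],q[g,2],1);print(' bar',g.sum(),len(g),k*[1000,1],kz*[1000,1])
  st=(V<60)&(X>560)&(X<680)&(Y<-190)&(Y>-250)&(Z>80);print(' stop',st.sum(),np.nanpercentile(P[st],[2,50,98],axis=0) if st.any() else '')
print(ctrl.get_obs())
```

```text
S orange 149 [484.5   7.4 148.5] top 162.11275925377032
 toprect 80 ((481.970458984375, 8.163125038146973), (29.315237045288086, 10.932947158813477), 75.38518524169922)
 flange 269 ((474.86920166015625, 9.110301971435547), (79.42481231689453, 41.355831146240234), 74.60098266601562)
 tray 136 [502.8   4.5  16.8] ((488.610595703125, 5.274139404296875), (62.61555099487305, 53.66416931152344), 74.04153442382812)
 red 245
[[652.8  70.4 196.4]
 [652.   76.7 193.5]
 [655.5  82.6 190.7]
 [652.8  88.7 193.3]
 [652.6  95.  191.7]
 [655.3 102.7 191.6]
 [657.1 108.8 189.8]
 [658.  114.6 190.7]
 [660.6 120.3 190.7]
 [657.8 127.1 188.1]
 [658.  133.3 187.7]
 [660.9 139.6 183.1]
 [659.9 145.6 184.8]
 [661.4 151.9 182.2]
 [662.8 159.6 184.1]
 [664.3 165.9 181.3]
 [664.6 172.1 180.9]
 [664.6 178.5 179.8]
 [673.8 182.8 180. ]
 [673.3 185.3 178.4]
 [662.9 187.1 179.4]
 [670.9 189.1 182.3]
 [679.9 191.3 182.8]
 [668.8 193.7 181.8]
 [666.1 198.8 179.7]
 [668.2 201.3 194.2]
 [665.9 203.7 203.2]
 [667.  208.1 209.6]]
 bar 645 684 [ 95.2 646.3] [109.3 154.7]
 stop 452 [[ 594.5 -233.   110.4]
 [ 628.8 -221.5
[... 715 characters left out ...]
81.7]
 [675.8 185.9 179.8]
 [659.  188.2 180.6]
 [674.6 189.7 184.4]
 [668.8 190.7 179.2]
 [677.9 192.7 181. ]
 [663.2 194.7 183. ]
 [665.1 198.4 175.8]
 [662.2 203.5 197.3]
 [662.8 206.6 204.6]]
 bar 473 500 [ 92.8 644. ] [115.5 154.2]
 stop 279 [[ 588.9 -232.2  115.4]
 [ 615.9 -220.9  167.9]
 [ 646.4 -216.3  173.8]]
{'t': 0.9, 'qpos': array([-1.3,  0.4,  1.6,  0. ,  1.1, -0. ]), 'qvel': array([-0.,  0.,  0.,  0.,  0., -0.]), 'joint_torque': array([ -0. , -54.5, -27.4,   0.1,   0. ,  -0. ]), 'ee_pos': array([ 187.6, -596.2,  222.7]), 'orientation': array([3.1, 0.5, 0. ]), 'ft_force': array([-0.2,  0.4,  0.2]), 'moment': array([ 0., -0.,  0.]), 'grasp_force': 0.0, 'width': 88.06854734308517}
```

View pics/crop.png

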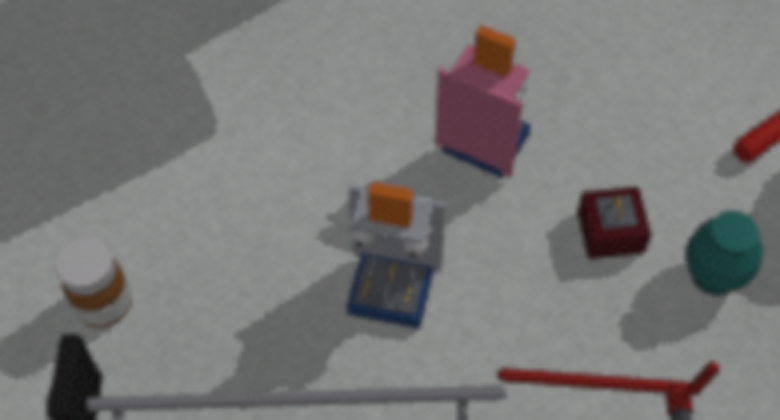

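The crop shows two carrier-shaped things:
- **Aluminium and blue:** crop (390,250), scene (310,203). It fits the description, with its tray facing +x.
- **Pink:** crop (485,105), scene (341,155). This is the look-alike, so I leave it alone.

The red arm runs from crop (505,375) to its hinge at (680,385), and it is raised. Next I move above the aluminium carrier.

Emit:
play_rows:
  dp:
    - [12,25,0]
    - [12,25,0]
    - [12,25,0]
    - [12,25,0]
    - [12,25,0]
    - [12,25,0]
    - [12,25,0]
    - [12,25,0]
  yaw: [2.3,2.3,2.3,2.3,2.3,2.3,2.3,2.3]
  gripper: 0

```text
t: 1.57
ee_pos: [284.0, -395.0, 222.8]
orientation: [2.988, 0.97, 0.0]
ft_force: [0.7, -0.7, -0.2]
width: 87.5
grasp_force: 0.0
```

Emit:
play_rows:
  dp:
    - [12,25,0]
    - [12,25,0]
    - [12,25,0]
    - [12,25,0]
    - [12,25,0]
    - [12,25,0]
    - [12,25,0]
    - [12,25,0]
  yaw: [2.3,2.3,2.3,2.3,2.3,2.3,2.3,2.3]

```text
t: 2.23
ee_pos: [380.0, -195.0, 222.9]
orientation: [2.794, 1.435, 0.001]
ft_force: [0.2, -0.6, 0.1]
width: 87.8
grasp_force: 0.0
```

Emit:
play_rows:
  dp:
    - [12,25,0]
    - [12,25,0]
    - [12,25,0]
    - [12,25,0]
    - [12,25,0]
    - [12,25,0]
    - [12,25,0]
    - [0,0,0]
  yaw: [2.3,2.3,2.3,2.3,2.3,2.3,2.3,2.3]

```text
t: 2.9
ee_pos: [465.6, -18.0, 223.1]
orientation: [2.526, 1.867, 0.003]
ft_force: [-0.1, -0.5, -0.3]
width: 87.9
grasp_force: 0.0
```

Run:
```python
from h import *
from scipy.spatial.transform import Rotation as R
o=ctrl.get_obs();M=R.from_rotvec(o['orientation']).as_matrix();print(o['t'],o['ee_pos'],M[:,1],np.degrees(np.arctan2(M[1,1],M[0,1])),o['qpos'],o['ft_force'])
```

```text
2.9 [465.58487359 -18.03010452 223.07675335] [ 0.95594329 -0.29354678  0.00164767] -17.0704399877723 [-6.49206799e-02  1.86321291e-01  1.97130210e+00  1.21446764e-03
  9.82036475e-01  2.32340071e-01] [-0.12289468 -0.45751921 -0.26135829]
```

Emit:
play_rows:
  dp:
    - [8,13,0]
    - [7,13,0]
    - [0,0,-15]
    - [0,0,-10]
    - [0,0,0]
    - [0,0,0]
  yaw: [1,0,0,0,0,0]

```text
t: 3.4
ee_pos: [477.8, 4.6, 197.1]
orientation: [-2.514, -1.882, 0.003]
ft_force: [-0.1, -0.3, 0.6]
width: 87.9
grasp_force: 0.0
```

Run:
```python
from h import *
np.set_printoptions(precision=1,suppress=True)
S=viewer.get_image('scene')
save(S,'x.png');P=cloud(S);h=cv2.cvtColor(S['pixels'],cv2.COLOR_RGB2HSV);H,s,V=[h[...,i].astype(int) for i in range(3)]
X,Y,Z=P[...,0],P[...,1],P[...,2]
o=(abs(X-480)<50)&(abs(Y-8)<50)&(H>4)&(H<20)&(s>150)&(Z>110)
print(o.sum(),P[o].mean(0),ctrl.get_obs()['ee_pos'])
```

```text
65 [491.2  12.9 149.7] [478.3   4.6 197.6]
```

Emit:
play_rows:
  dp:
    - [2,3,-20]
    - [0,0,-20]
    - [0,0,-15]
    - [0,0,-10]
    - [0,0,-7]
    - [0,0,0]
    - [0,0,0]
  yaw: [0,0,0,0,0,0,0]

```text
t: 4.03
ee_pos: [480.9, 7.7, 126.0]
orientation: [2.515, 1.883, 0.0]
ft_force: [0.2, 0.3, 0.1]
width: 87.7
grasp_force: 0.0
```

Emit:
play_rows:
  dp:
    - [0,0,0]
    - [0,0,0]
    - [0,0,0]
    - [0,0,0]
    - [0,0,0]
    - [0,0,0]
    - [0,0,0]
    - [0,0,0]
  yaw: [0,0,0,0,0,0,0,0]
  gripper: 1

```text
t: 4.7
ee_pos: [480.6, 7.8, 125.7]
orientation: [2.514, 1.883, 0.0]
ft_force: [-0.5, -0.1, -0.0]
width: 37.8
grasp_force: 0.0
```

Emit:
play_rows:
  dp:
    - [0,0,0]
    - [0,0,0]
    - [0,0,0]
    - [0,0,0]
    - [0,0,5]
    - [0,0,15]
    - [0,0,25]
    - [0,0,25]
  yaw: [0,0,0,0,0,0,0,0]

```text
t: 5.37
ee_pos: [479.4, 7.8, 195.8]
orientation: [-2.513, -1.882, 0.004]
ft_force: [0.3, 0.1, -2.2]
width: 12.0
grasp_force: 30.0
```

Emit:
play_rows:
  dp:
    - [5,8,7]
    - [12,18,9]
    - [16,21,10]
    - [16,21,10]
    - [16,21,8]
    - [12,18,6]
    - [8,11,2]
    - [3,5,0]
  yaw: [1,1.6,1.6,1.6,1.6,1.6,1,0.6]

```text
t: 6.03
ee_pos: [569.6, 132.7, 247.3]
orientation: [2.327, 2.111, 0.001]
ft_force: [0.9, 0.1, -2.9]
width: 12.0
grasp_force: 30.0
```

Run:
```python
from h import *
from scipy.spatial.transform import Rotation as R
np.set_printoptions(precision=1,suppress=True)
S=viewer.get_image('scene');T=viewer.get_image('top');save(S,'x.png')
o=ctrl.get_obs();M=R.from_rotvec(o['orientation']).as_matrix();print(o['t'],o['ee_pos'],np.degrees(np.arctan2(M[1,1],M[0,1])),o['ft_force'])
cv2.imwrite('pics/c2.png',cv2.cvtColor(cv2.resize(S['pixels'][130:290,280:440],None,fx=3.7,fy=3.7,interpolation=cv2.INTER_CUBIC),cv2.COLOR_RGB2BGR))
P=cloud(S);h=cv2.cvtColor(S['pixels'],cv2.COLOR_RGB2HSV);H,s,V=[h[...,i].astype(int) for i in range(3)]
X,Y,Z=P[...,0],P[...,1],P[...,2];e=o['ee_pos']
b=(abs(X-e[0])<60)&(abs(Y-e[1])<60)&(H>100)&(H<125)&(s>90)&(Z>80)&(Z<190)
t=b&(Z>np.percentile(Z[b],60))
print(b.sum(),np.percentile(P[b],[2,50,98],axis=0),cv2.minAreaRect(P[b][:,:2].astype(np.float32)))
for n in ['groove','inner_end','hinge_point']:
  for nm,p in(('S',S),('T',T)):
    for d in models.landmark_of(p,n)[:2]: print(nm,n,round(d['conf'],2),np.array(d['location']))
# red arm, per image line fits: plane-free direct from depth
for nm,p in(('S',S),('T',T)):
  P=cloud(p);h=cv2.cvtColor(p['pixels'],cv2.COLOR_RGB2HSV);H,s=h[...,0].astype(int),h[...,1].astype(int)
  r=((H<6)|(H>174))&(s>140)&(P[...,0]>600)&(P[...,0]<669)&(P[...,1]>55)&(P[...,1]<180)
  q=P[r];print(nm,len(q),np.polyfit(q[:,1]-122,q[:,0],1),np.polyfit(q[:,1]-122,q[:,2],1),q[:,1].min())
```

```text
6.1333 [568.2 131.4 246.5] -5.655169033289002 [-0.2 -0.1 -2.9]
197 [[550.9  97.8 129. ]
 [599.5 122.7 139.5]
 [605.9 161.7 142.8]] ((577.3557739257812, 130.0371551513672), (62.86077117919922, 55.07173538208008), 84.8088150024414)
S groove 0.92 [346.8 147.2]
S groove 0.72 [371.3 201.6]
S inner_end 0.64 [344.2 245.7]
T inner_end 0.43 [296.7 132.9]
S hinge_point 0.77 [406.9 250.2]
S hinge_point 0.74 [204.  254.9]
S 156 [  0.1 657.9] [ -0.1 187.8] 70.18163005518429
T 28 [  0.1 655.3] [ -0.1 185.9] 70.71489657643002
```

View pics/c2.png

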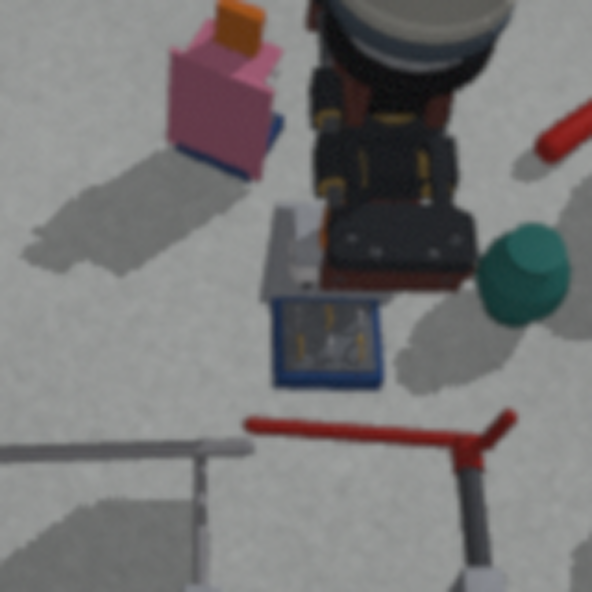

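The view shows the carrier hanging upright in the gripper, with its tray at crop (327,340). The raised arm runs from crop (250,425) to (465,440). I check the sideways offset using the plate face.

Run:
```python
from h import *
np.set_printoptions(precision=1,suppress=True)
S=viewer.get_image('scene');P=cloud(S)
th=np.radians(-5.4);ex=np.array([np.cos(th),np.sin(th)]);ey=np.array([-np.sin(th),np.cos(th)])
e=np.array(ctrl.get_obs()['ee_pos']);d=P[...,:2]-e[:2];a=d@ex;b=d@ey;Z=P[...,2]
m=(abs(a)<60)&(abs(b)<50)&(Z>115)&(Z<240)
print(e)
for lo in range(118,240,6):
  k=m&(Z>=lo)&(Z<lo+6)
  if k.sum()>3: print(lo,k.sum(),'a',np.percentile(a[k],[3,25,50,75,97]),'b',np.percentile(b[k],[3,50,97]))
k=m&(Z<112+118)&(a<-10)&(Z>150);print('plate',k.sum(),np.median(a[k]),np.polyfit(Z[k]-180,a[k],1))
print('tray top',np.percentile(Z[m&(a>-5)&(Z<165)],[50,90,97]))
bar=P[(P[...,0]>600)&(P[...,0]<670)&(P[...,1]>75)&(P[...,1]<170)&(Z>165)]
db=(bar[:,:2]-e[:2])@ex;print('bar a',len(db),np.percentile(db,[5,50,95]))
```

```text
[568.2 130.1 247.6]
124 35 a [32.2 32.9 33.4 33.8 34.5] b [-33.8  -5.1  25.9]
130 38 a [-21.8  32.7  33.3  33.8  34.6] b [-34.6  -4.6  35.2]
136 293 a [-22.  -11.7  10.2  29.4  33.8] b [-34.3  -4.3  30.9]
142 408 a [-21.9  -8.8   5.   17.8  28.5] b [-29.2  -2.2  25.4]
148 63 a [-23.3 -21.3  -9.3  12.2  22.6] b [-39.   -2.7  31. ]
154 21 a [-22.4 -21.7 -20.6  -5.2   6.8] b [-39.4 -25.8   5.5]
160 9 a [-23.  -22.9 -22.1 -21.3 -20.8] b [-39.2 -30.7 -24.7]
166 9 a [-23.3 -22.4 -22.  -21.7 -21.4] b [-40.2 -33.8 -29.2]
172 8 a [-22.  -21.7 -21.3 -21.  -20.6] b [-40.5 -36.4 -30.4]
178 8 a [-24.8 -22.1 -21.7 -21.1 -20.1] b [-41.  -36.  -28.6]
184 10 a [-22.6 -22.1 -21.7 -21.4 -20.1] b [-39.5 -35.5 -28.8]
190 7 a [-21.6 -21.3 -20.9 -20.3 -20.2] b [-39.8 -33.9 -31.4]
196 8 a [-21.9 -21.8 -21.2 -20.6 -20.4] b [-40.  -36.4 -32.2]
202 10 a [-23.5 -22.9 -22.4 -21.1 -20.2] b [-41.1 -37.  -31. ]
208 9 a [-22.7 -22.6 -21.6 -21.  -20.6] b [-39.6 -35.3 -30.8]
214 8 a [-22.5 -22.  -21.3 -20.6   9.4] b [-39.6 -32.8 -24.3]
220 30 a [-22.8 -21.6   2.7  14.8  17.9] b [-40.5 -31.8 -21.3]
226 32 a [-22.2  -8.4  11.   13.2  14.9] b [-41.  -30.1 -19.5]
232 22 a [-22.2 -21.5 -20.3  12.9  13.6] b [-39.4 -29.7 -18.1]
238 50 a [-25.7 -18.7  -6.    5.6  12.9] b [-34.7 -25.2 -17.1]
plate 135 -21.63277599419441 [ -0.  -21.5]
tray top [142.4 145.5 152.6]
bar a 5412 [31.9 42.5 88.2]
```

Emit:
play_rows:
  dp:
    - [8,-1,0]
    - [13,-1,0]
    - [15,-1,0]
    - [15,-2,0]
    - [15,-1,0]
    - [12,-1,0]
    - [7,-1,0]
    - [3,0,0]
  yaw: [0,0,0,0,0,0,0,0]

```text
t: 7.15
ee_pos: [657.7, 122.3, 247.4]
orientation: [2.33, 2.107, 0.0]
ft_force: [0.1, -1.1, -2.9]
width: 12.2
grasp_force: 30.0
```

Emit:
play_rows:
  dp:
    - [0,0,0]
    - [0,0,-6]
    - [0,0,-6]
    - [0,0,-4]
    - [0,0,0]
  yaw: [0,0,0,0,0]

```text
t: 7.57
ee_pos: [655.3, 122.8, 230.1]
orientation: [-2.329, -2.107, 0.003]
ft_force: [-0.0, 0.4, -3.7]
width: 12.0
grasp_force: 30.0
```

Run:
```python
from h import *
np.set_printoptions(precision=1,suppress=True)
S=viewer.get_image('scene');P=cloud(S);o=ctrl.get_obs();print(o['t'],o['ee_pos'],o['ft_force'],o['width'])
cv2.imwrite('pics/c3.png',cv2.cvtColor(cv2.resize(S['pixels'][170:300,310:440],None,fx=4.5,fy=4.5,interpolation=cv2.INTER_CUBIC),cv2.COLOR_RGB2BGR))
```

```text
7.6167 [655.7 122.8 230.8] [-0.2 -0.5 -3.2] 11.840591762822907
```

View pics/c3.png

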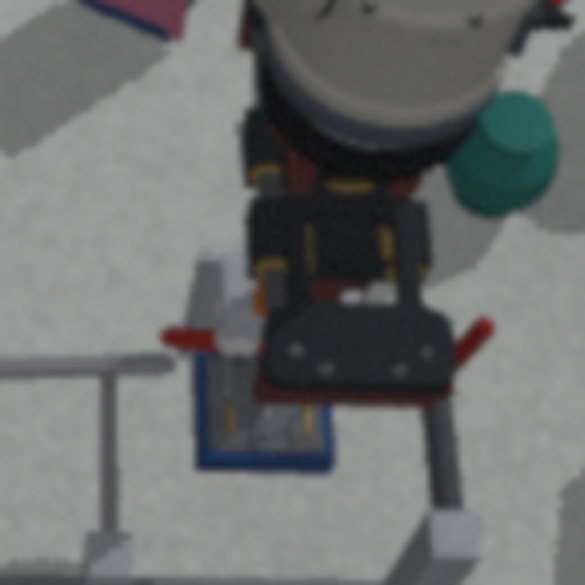

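The bar now passes at crop (165–215,338), beneath the roller and above the tray, so the carrier is hooked. I lower it gently next.

Emit:
play_rows:
  dp:
    - [0,0,-2]
    - [0,0,-2]
    - [0,0,-1]
    - [0,0,-1]
    - [0,0,0]
  yaw: [0,0,0,0,0]

```text
t: 8.03
ee_pos: [656.5, 122.8, 225.5]
orientation: [-2.33, -2.107, 0.0]
ft_force: [0.2, -0.4, -3.1]
width: 11.7
grasp_force: 30.0
```

Emit:
play_rows:
  dp:
    - [0,0,-1]
    - [0,0,0]
    - [0,0,-1]
    - [0,0,0]
  yaw: [0,0,0,0]

```text
t: 8.37
ee_pos: [656.8, 123.0, 224.3]
orientation: [2.33, 2.107, 0.001]
ft_force: [-0.9, -0.5, 1.7]
width: 12.0
grasp_force: 30.0
```

Emit:
play_rows:
  dp:
    - [0,0,-1]
    - [0,0,-1]
    - [0,0,-1]
    - [0,0,-1]
  yaw: [0,0,0,0]

```text
t: 8.7
ee_pos: [656.8, 122.8, 219.9]
orientation: [2.329, 2.107, 0.001]
ft_force: [-1.5, -0.3, 3.9]
width: 11.7
grasp_force: 30.0
```

Emit:
play_rows:
  dp:
    - [0,0,-1]
    - [0,0,-1]
    - [0,0,-1]
    - [0,0,-1]
  yaw: [0,0,0,0]

```text
t: 9.03
ee_pos: [656.6, 122.7, 215.6]
orientation: [2.33, 2.107, -0.0]
ft_force: [-1.1, -0.0, 4.0]
width: 11.8
grasp_force: 30.0
```

Run:
```python
from h import *
np.set_printoptions(precision=1,suppress=True)
S=viewer.get_image('scene');p=S;o=ctrl.get_obs();print(o['t'],o['ee_pos'],o['ft_force'],o['moment'])
P=cloud(p);h=cv2.cvtColor(p['pixels'],cv2.COLOR_RGB2HSV);H,s=h[...,0].astype(int),h[...,1].astype(int)
r=((H<6)|(H>174))&(s>140)&(P[...,0]>600)&(P[...,0]<669)&(P[...,1]>55)&(P[...,1]<110)
q=P[r];print(len(q),np.median(q,0),'before z there',187.8+.135*(122-np.median(q[:,1])))
```

```text
9.0833 [656.6 122.7 215.3] [-0.1  0.1  2.7] [-0.2  0.   0. ]
30 [654.2  78.3 182.7] before z there 193.70402815277626
```

The arm is following: its inner end has dropped about 11 mm. I keep pressing.

Emit:
play_rows:
  dp:
    - [0,0,-1]
    - [0,0,-1]
    - [0,0,-1]
    - [0,0,-1]
  yaw: [0,0,0,0]

```text
t: 9.42
ee_pos: [656.7, 122.9, 211.9]
orientation: [2.33, 2.107, 0.001]
ft_force: [-1.4, -0.3, 8.1]
width: 11.9
grasp_force: 30.0
```

Emit:
play_rows:
  dp:
    - [0,0,-1]
    - [0,0,-1]
    - [0,0,-1]
  yaw: [0,0,0]

```text
t: 9.67
ee_pos: [656.8, 122.9, 209.7]
orientation: [2.33, 2.107, 0.001]
ft_force: [-2.4, -0.9, 9.5]
width: 11.9
grasp_force: 30.0
```

Emit:
play_rows:
  dp:
    - [0,0,-0.6]
    - [0,0,-0.6]
    - [0,0,-0.6]
  yaw: [0,0,0]

```text
t: 9.92
ee_pos: [656.8, 122.7, 207.9]
orientation: [2.33, 2.107, 0.001]
ft_force: [-3.5, -2.3, 9.2]
width: 11.9
grasp_force: 30.0
```

Emit:
play_rows:
  dp:
    - [-0.5,0,-0.5]
    - [-0.5,0,-0.5]
    - [0,0,-0.5]
  yaw: [0,0,0]

```text
t: 10.17
ee_pos: [656.4, 122.7, 206.7]
orientation: [2.329, 2.106, 0.003]
ft_force: [-1.7, -2.4, 9.9]
width: 11.5
grasp_force: 30.0
```

Emit:
play_rows:
  dp:
    - [0,0,-0.5]
    - [0,0,-0.5]
  yaw: [0,0]

```text
t: 10.33
ee_pos: [656.5, 122.6, 206.2]
orientation: [2.329, 2.106, 0.003]
ft_force: [-4.3, -2.3, 16.4]
width: 11.8
grasp_force: 30.0
```

```bash
cat > arm.py <<'E'
from h import *
np.set_printoptions(precision=1,suppress=True)
S=viewer.get_image('scene');p=S;o=ctrl.get_obs();print(o['t'],o['ee_pos'],o['ft_force'],o['moment'])
P=cloud(p);h=cv2.cvtColor(p['pixels'],cv2.COLOR_RGB2HSV);H,s=h[...,0].astype(int),h[...,1].astype(int)
X,Y,Z=P[...,0],P[...,1],P[...,2]
r=((H<6)|(H>174))&(s>140)&(X>600)&(X<669)&(Y>55)&(Y<110)
q=P[r];print(len(q),np.median(q,0))
b=(X>640)&(X<665)&(Y>-60)&(Y<68)&(Z>140)&(Z<180)&(s<80)
k=np.polyfit(Y[b],Z[b],1);g=abs(np.polyval(k,Y[b])-Z[b])<5;k=np.polyfit(Y[b][g],Z[b][g],1);print('bar line at arm y:',np.polyval(k,np.median(q[:,1])),k)
E
python3 arm.py
```

```text
10.3833 [656.5 122.7 206.3] [-2.5 -2.3 13. ] [-0.2  0.6  0. ]
24 [654.7  83.  165.6]
bar line at arm y: 165.1818810469735 [  0.1 155.7]
```

The arm is home: its surface is at 165.6 mm against 165.2 mm for the rail line. I hold about 15 N there.

Emit:
play_rows:
  dp:
    - [0,0,0]
    - [0,0,0]
    - [0,0,0]
  yaw: [0,0,0]

```text
t: 10.63
ee_pos: [656.5, 122.7, 206.3]
orientation: [2.329, 2.106, 0.003]
ft_force: [-2.8, -1.3, 13.0]
width: 11.6
grasp_force: 30.0
```

Emit:
play_rows:
  dp:
    - [0,0,-0.3]
    - [0,0,0]
    - [0,0,0]
    - [0,0,0]
    - [0,0,0]
  yaw: [0,0,0,0,0]

```text
t: 11.05
ee_pos: [656.5, 122.7, 206.3]
orientation: [2.329, 2.106, 0.003]
ft_force: [-3.8, -2.6, 15.4]
width: 11.9
grasp_force: 30.0
```

Emit:
play_rows:
  dp:
    - [0,0,0]
    - [0,0,0]
    - [0,0,0]
    - [0,0,0]
    - [0,0,0]
    - [0,0,0]
    - [0,0,0]
    - [0,0,0]
  yaw: [0,0,0,0,0,0,0,0]
  gripper: 0

```text
t: 11.72
ee_pos: [655.6, 122.8, 203.9]
orientation: [-2.33, -2.107, 0.0]
ft_force: [1.0, -0.0, 0.8]
width: 61.6
grasp_force: 0.0
```

Emit:
play_rows:
  dp:
    - [0,0,5]
    - [0,0,10]
    - [0,0,20]
    - [0,0,25]
    - [0,0,25]
    - [0,0,20]
    - [0,0,10]
    - [0,0,0]
  yaw: [0,0,0,0,0,0,0,0]

```text
t: 12.38
ee_pos: [656.9, 123.1, 322.8]
orientation: [2.327, 2.105, 0.008]
ft_force: [-0.7, 0.7, 0.5]
width: 88.1
grasp_force: 0.0
```

Emit:
play_rows:
  dp:
    - [-20,0,0]
    - [-30,0,0]
    - [-30,0,0]
    - [-30,0,0]
    - [-20,0,0]
    - [-10,0,0]
    - [0,0,0]
    - [0,0,0]
  yaw: [0,0,0,0,0,0,0,0]

```text
t: 13.05
ee_pos: [516.0, 122.9, 319.0]
orientation: [2.329, 2.108, 0.001]
ft_force: [-0.3, 0.9, -0.6]
width: 87.9
grasp_force: 0.0
```

```bash
python3 arm.py
python3 - <<'E'
from h import *
S=viewer.get_image('scene')
cv2.imwrite('pics/c4.png',cv2.cvtColor(cv2.resize(S['pixels'][150:330,170:440],None,fx=2.9,fy=2.9,interpolation=cv2.INTER_CUBIC),cv2.COLOR_RGB2BGR))
E
```

```text
13.1 [516.6 122.9 319. ] [ 0.2 -0.  -0.8] [ 0.  -0.1 -0.1]
53 [654.6  92.7 167.3]
bar line at arm y: 160.874332220808 [ -0.  162.9]
```

View pics/c4.png

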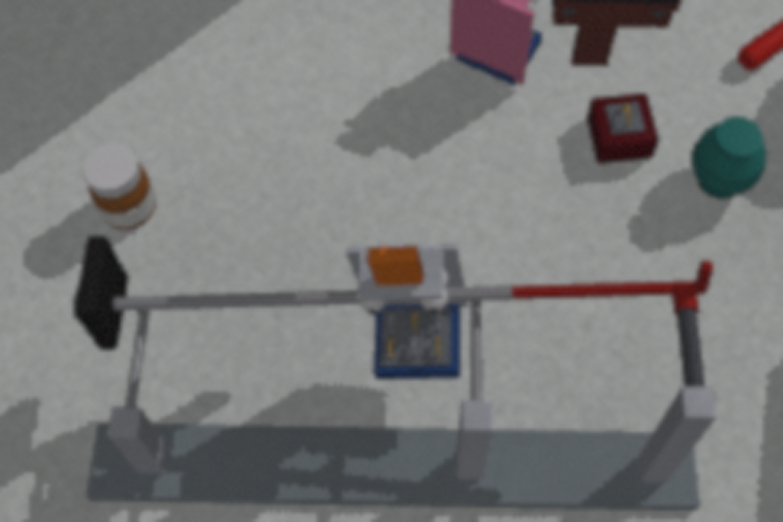

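The carrier is riding on the bar at crop (410,290), partway down, and the arm is in line with the rail. I let it roll while I wait.

Emit:
play_rows:
  dp:
    - [0,0,0]
    - [0,0,0]
    - [0,0,0]
    - [0,0,0]
    - [0,0,0]
    - [0,0,0]
    - [0,0,0]
    - [0,0,0]
  yaw: [0,0,0,0,0,0,0,0]

```text
t: 13.82
ee_pos: [515.6, 122.8, 319.1]
orientation: [2.33, 2.107, 0.0]
ft_force: [0.1, -0.5, -0.0]
width: 88.1
grasp_force: 0.0
```

Emit:
play_rows:
  dp:
    - [0,0,0]
    - [0,0,0]
    - [0,0,0]
    - [0,0,0]
    - [0,0,0]
    - [0,0,0]
    - [0,0,0]
    - [0,0,0]
  yaw: [0,0,0,0,0,0,0,0]

```text
t: 14.48
ee_pos: [515.6, 122.8, 319.1]
orientation: [2.33, 2.108, -0.0]
ft_force: [-0.0, 0.2, 0.2]
width: 87.8
grasp_force: 0.0
```

Emit:
play_rows:
  dp:
    - [0,0,0]
    - [0,0,0]
    - [0,0,0]
    - [0,0,0]
    - [0,0,0]
    - [0,0,0]
    - [0,0,0]
    - [0,0,0]
  yaw: [0,0,0,0,0,0,0,0]

```text
t: 15.15
ee_pos: [515.6, 122.8, 319.1]
orientation: [-2.33, -2.107, -0.0]
ft_force: [0.0, -0.2, -0.4]
width: 87.7
grasp_force: 0.0
```

Emit:
play_rows:
  dp:
    - [0,0,0]
    - [0,0,0]
    - [0,0,0]
    - [0,0,0]
    - [0,0,0]
    - [0,0,0]
    - [0,0,0]
    - [0,0,0]
  yaw: [0,0,0,0,0,0,0,0]

```text
t: 15.82
ee_pos: [515.6, 122.8, 319.1]
orientation: [-2.33, -2.107, -0.0]
ft_force: [-0.3, 0.9, -0.1]
width: 88.4
grasp_force: 0.0
```

Run:
```python
from h import *
S=viewer.get_image('scene')
cv2.imwrite('pics/c5.png',cv2.cvtColor(cv2.resize(S['pixels'][150:330,170:440],None,fx=2.9,fy=2.9,interpolation=cv2.INTER_CUBIC),cv2.COLOR_RGB2BGR))
```

```text
(no output)
```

View pics/c5.png

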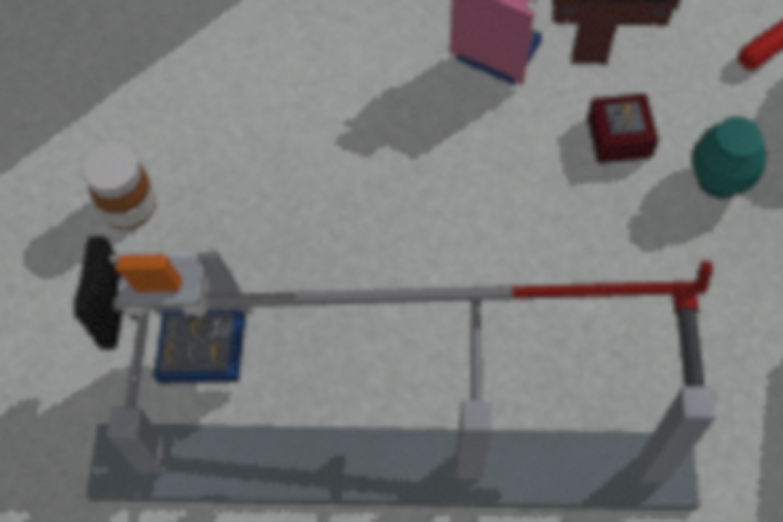

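The carrier sits against the stop at crop (120,280). I check that it has stopped moving before handing in.

```bash
cat > st.py <<'E'
from h import *
np.set_printoptions(precision=1,suppress=True)
for _ in range(2):
  S=viewer.get_image('scene');P=cloud(S);h=cv2.cvtColor(S['pixels'],cv2.COLOR_RGB2HSV);H,s=h[...,0].astype(int),h[...,1].astype(int)
  b=(P[...,0]>580)&(P[...,0]<700)&(abs(P[...,1]+150)<90)&(P[...,2]>30)
  o=b&(H>4)&(H<20)&(s>150)&(P[...,2]>150);t=b&(H>100)&(H<125)&(s>90)
  print(P[o].mean(0),P[t].mean(0),o.sum(),t.sum())
E
python3 st.py
```

```text
[ 632.1 -180.7  193. ] [ 648.3 -157.4   62.9] 195 170
[ 632.1 -180.7  193.3] [ 648.6 -157.7   62.8] 195 169
```

Emit:
play_rows:
  dp:
    - [0,0,0]
    - [0,0,0]
    - [0,0,0]
    - [0,0,0]
    - [0,0,0]
    - [0,0,0]
    - [0,0,0]
    - [0,0,0]
  yaw: [0,0,0,0,0,0,0,0]

```text
t: 16.63
ee_pos: [515.6, 122.8, 319.1]
orientation: [2.33, 2.107, 0.0]
ft_force: [-0.1, -0.5, 0.5]
width: 88.0
grasp_force: 0.0
```

```bash
python3 st.py; python3 arm.py
```

```text
[ 632.1 -180.6  193.2] [ 648.  -157.5   63.2] 197 168
[ 632.1 -180.6  193.3] [ 648.4 -157.2   63.1] 194 167
16.7833 [515.6 122.8 319.1] [-1.1 -0.2 -0.1] [ 0.  -0.1  0.1]
51 [655.3  92.8 167.2]
bar line at arm y: 166.30996249166017 [  0.1 155.7]
```

```bash
python3 -c "
from workcell import ticket
print(ticket.close_job())"
```

```text
the job is handed in; nothing more can be done
None
```

The job is handed in: I hooked the carrier on, pressed the arm home and firmed it at about 15 N, and after release the carrier rolled down and came to rest against the black stop. It took about 17 s, and the robot is clear of everything.

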